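# Clear the track and home the suction-cup carriage

## Robot

A 6-joint arm with a two-finger parallel gripper is mounted at the origin on the work surface. World frame = base frame: x ahead of the robot, y to its left, z up, the work surface at z = 0. Lengths are in m, angles in rad, forces in N, time in s.
With the tool pointing down it reaches from about 0.35 to 0.975 m from the base axis. Payload 4.9 kg.
Tool frame: the origin (TCP) lies midway between the tips of the shut fingers; the grasp point (between the pads) lies 19 mm behind it; z points along the fingers, y is the line along which they close (so a half turn about z gives the same grasp; the last joint's range is limited). The gripper opens to 85 mm and grips with 20 to 120 N. Pads are 22 mm wide; open, the fingers measure 114 mm over their backs; the gripper's body (76 mm by 85 mm) begins 54 mm behind the grasp point. The pads swing forward as they close: fully open they stand 13 mm farther back than shut.
Start: joints at [1.17, 0.053, 1.613, -0, 1.476, -0.119], TCP at [0.174, 0.6, 0.231] pointing down, gripper open.
Joint ranges: [-3.01, 3.01], [-1.01, 2.22], [0.06, 2.58], [-1.02, 4.17], [0.09, 2.62], [-3.14, 3.14]. Speed limits (rad/s): [2.57, 2.57, 3.14, 3.14, 3.14, 3.14].

## Interface

Orientations are given as a rotation vector (axis times angle).
In Python, from station import ctrl gives the robot as it stands.
- The arm moves only by the tool step_arm, never from a script. Its argument "targets" is a list of rows, each an object with "travel": the shift along the world's x, y, z as a fraction of full scale, a list of three; "angular": the turn, a rotation vector about the world's x, y, z as a fraction of full scale, a list of three; "gripper": the opening, from 0 (shut) to 1 (fully open). In form: [{"travel": [x, y, z], "angular": [rx, ry, rz], "gripper": gripper}, ...]. A call has 1 to 10 rows; each row is the pose to reach, as a shift and turn from the pose commanded when the call began; what a row does not reach only later rows make up. Full scale, the value 1, is 0.6 m for a shift and pi/4 rad for a turn. A row lasts 1/10 s, in which the tool goes at most 50 mm and 8.59 degrees, less where a joint would pass 70% of its speed; a pose out of reach is approached as far as the arm can. A call with a number of a shift or a turn outside -1 to 1 is refused whole. A call with a gripper value outside its range is refused whole. The fingers move at their own pace and stop on an object; "squeeze" is the grip in N (left out, the last holds). Time passes only in rows, so rows that repeat a pose let the fingers close. It gives the time, the measured TCP pose, the force, the opening and the grip force at its end, in the units of the state.
- ctrl.get_obs(): the state, without advancing time (a new reading comes with each control period).
- ctrl.get_image(name): name is "side" or "top" or "wrist"; returns a dict with "img" (384x512x3 uint8, red, green, blue), "fx", "fy", "cx", "cy" (pixels), "rvec" (rotation vector, rad) and "tvec" (3), from world to camera coordinates, as OpenCV has them. Camera axes: x right, y down, z forward; pixel columns grow to the right and rows downward; lengths in m; the calibration is good to about 2 mm. A picture is of the moment at which its call begins. There is no depth.
- ctrl.finish_job(): hands the job in; it is judged then, once.
The state is a dict: "t": time; "q": joint angles; "dq": joint speeds; "effort": joint torques, N m; "tool_pos": TCP position; "tool_rot": TCP orientation; "contact_force": force on the tool from outside, world axes, zero at the start; "wrist_torque": the same for the moment, N m; "opening": finger opening in m; "grip_force": force on a finger pad.
Only numpy, scipy, OpenCV 4.12 (cv2) and the standard library are available. Lean on these libraries where they do the work, as an engineer would, in place of code of your own. Each camera call takes 0.05 s, during which the arm holds its last target. There are 200 camera calls.

## Task

A clamp block has been left between the two rails of the linear unit, in the way of the carriage that carries the suction cup. Lift that block out and set it down in the open grey parts tray, then slide the carriage along its rails to the robot's left until it is fully home at the end stop.

Things in the scene. Friction and masses are not known exactly. Their poses are not given: they have to be found in the camera images.
- block: Clamp block in the way: aluminium, two dark cap screws on top, 34 (x) x 60 (y) x 40 mm high plus 4 mm screw heads, 0.2 kg. Origin: centre of underside. Loose on the linear unit's dark steel bed (top 12 mm above the table), between the two steel rails (68 mm clear, tops at 22 mm), left of the carriage, its y along the rails within 0.25 rad. Identical blocks outside the rails are not in the way.
- tray_in (a point): Centre of the inner floor of the open grey plastic parts tray, standing fixed on the table to the robot's left or right of the linear unit: 160 (x) x 130 (y) x 30 mm high outside, walls and floor about 4 mm; z up.
- carriage (a joint): Position of the carriage along the rails in m: 0 at the right end of its travel, 0.27 fully home at the upright grey end stop with the rubber bumper, at the robot's left. It has about 2 N of friction and stays where it is left.
- carriage_cup (a point): Middle of the black rubber suction cup standing on the carriage, 78 mm above the table: 40 mm diameter, 24 mm high (66 to 90 mm up), on a steel stem, fixed to the carriage, good to grip from above. Carriage plate: aluminium, 110 mm across the rails (x), 70 mm along them (y), centred under the cup, top at 44 mm. Site y points along the rails to the home end, as the joint grows; z up.
Things that resemble listed ones, but are neither listed nor needed, are in the scene too. What is shaped like the block but pink or purple is not meant.

How it is judged:
By the outcome, as a careful person would: the job done as asked, in the order asked, and still so for the second after the job is handed in, with the robot touching nothing.
It also fails if it takes over 53 s, if anything falls off the work surface, if the arm or the gripper's body presses on something with over 40 N, if the wrist force passes 120 N, or if a joint passes its speed limit or range.

## Working session

There is one attempt and no reset: what is moved stays moved. The work goes in short steps, Python scripts to look and compute and a tool call to move; the robot and the scene stay as the last step left them, time stands still between calls to the robot, and variables do not carry over. Pictures are saved under pics/ and viewed, at most 10 in all, crops included, and the job is handed in when it is done.

Besides the shell and the picture viewer there is one more tool, called as name(argument=value, ...) on one line, values as JSON. step_arm: Moves the arm, as the interface text tells. Its arguments: {"type":"object","properties":{"targets":{"type":"array"},"squeeze":{"type":"number"}},"required":["targets"]}

```bash
mkdir -p pics
cat > h.py <<'E'
import numpy as np,cv2
from station import ctrl
def ray(c,u,v,z):
    R=cv2.Rodrigues(np.array(c["rvec"],float))[0];t=np.array(c["tvec"],float).ravel()
    d=R.T@np.array([(u-c["cx"])/c["fx"],(v-c["cy"])/c["fy"],1]);o=-R.T@t
    return o+d*(z-o[2])/d[2]
def proj(c,p):
    K=np.array([[c["fx"],0,c["cx"]],[0,c["fy"],c["cy"]],[0,0,1]])
    return cv2.projectPoints(np.array([p],float),np.array(c["rvec"],float),np.array(c["tvec"],float),K,None)[0].ravel()
def save(c,n,box=None,s=1):
    im=c["img"][:,:,::-1]
    if box: im=im[box[1]:box[3],box[0]:box[2]]
    cv2.imwrite("pics/"+n,cv2.resize(im,None,fx=s,fy=s,interpolation=cv2.INTER_CUBIC))
E
python3 - <<'E'
from h import *
import pickle
cs={n:ctrl.get_image(n) for n in("top","side")}
pickle.dump(cs,open("c.pkl","wb"))
for n in cs: save(cs[n],n+"0.png",None,1.5)
o=ctrl.get_obs();print(o["t"],o["tool_pos"],o["tool_rot"],o["opening"])
E
```

```text
0.1 [0.17358031 0.59981061 0.23017953] [-4.41088655e-01 -3.10998563e+00  2.88751694e-03] 0.08555193519627528
```

View pics/top0.png

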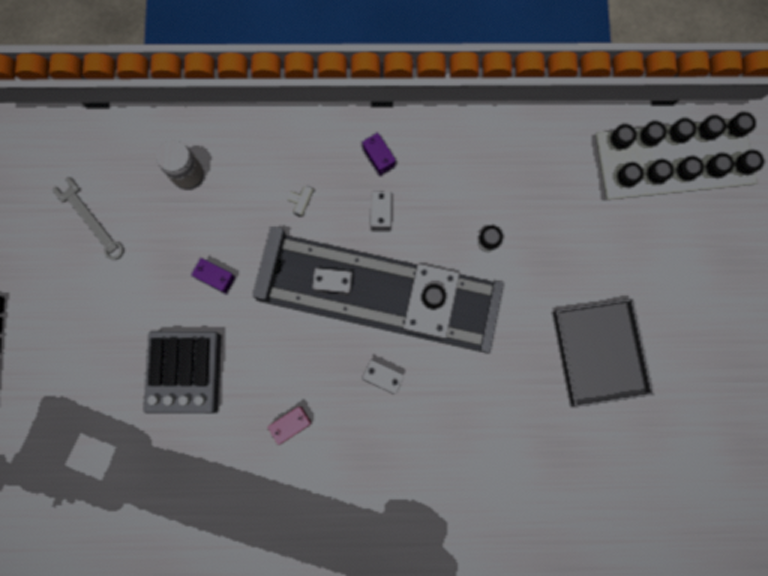

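View pics/side0.png

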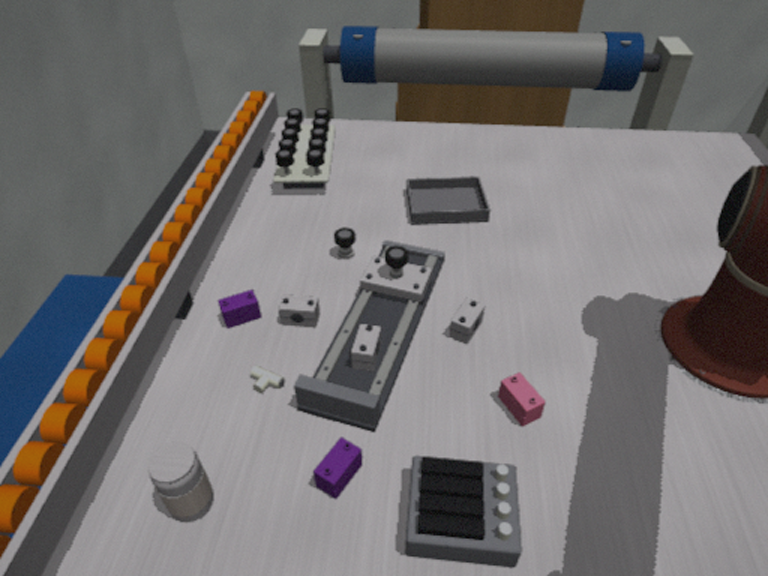

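The top view (1.5x pixels) shows these lookalikes:
- **Block:** three grey blocks, at (332,279) between the rails, (381,210) and (383,374). Purple ones are at (379,153) and (213,275), and a pink one at (289,424).
- **Cup:** (433,295) on the carriage, with a loose one at (490,236).
- **Tray:** the open one is at (602,351). The grey box at (183,370) is filled with black cells.

I choose the block at (332,279), the cup at (433,295) and the tray at (602,351). The upright end stop is at the left, at (270,263). Next I measure and make one close crop.

Run:
```python
from h import *
import pickle
cs=pickle.load(open("c.pkl","rb"));c=cs["top"]
g=c["img"].astype(int).mean(2)
save(c,"crop.png",(160,140,345,245),4)
def comp(mask,u,v):
    n,l,s,ce=cv2.connectedComponentsWithStats(mask.astype(np.uint8))
    k=l[int(v),int(u)]; print("area",s[k]); 
    m=(l==k).astype(np.uint8); cn=max(cv2.findContours(m,0,2)[0],key=cv2.contourArea)
    return cv2.minAreaRect(cn)
print("levels",g[186,205:240].round())
def show(n,r,z):
    P=np.array([ray(c,*p,z) for p in cv2.boxPoints(r)])
    e=P[1]-P[0];f=P[2]-P[1]
    print(n,r,"ctr",P.mean(0).round(4),"edges",np.linalg.norm(e).round(4),np.linalg.norm(f).round(4),"ang",np.degrees(np.arctan2([e[1],f[1]],[e[0],f[0]])).round(1))
show("block",comp(g>100,221,192),.052)
show("plate",comp(g>100,278,205),.044)
show("tray",comp((g<110),400,234),.015)
for n,u,v,z in[("cuptop",433/1.5,295/1.5,.09),("endL",286/1.5,229/1.5,.03),("railTL",290/1.5,240/1.5,.022),("railTR",490/1.5,286/1.5,.022),("railBL",272/1.5,297/1.5,.022),("railBR",482/1.5,342/1.5,.022)]: print(n,ray(c,u,v,z).round(4))
a=[ray(c,*np.array(p)/1.5,.034) for p in[(555,308),(630,298),(650,391),(574,404)]]
print(np.round(a,3),np.mean(a,0))
```

```text
levels [ 50.  48.  47.  65. 104. 107.  77.  50.  56.  87. 116. 129. 132. 132.
 131. 132. 131. 131. 131. 131. 131. 129. 116.  85.  54.  52.  83. 107.
  91.  53.  33.  43.  49.  49.  49.]
area [209 179  25  16 283]
block ((220.69801330566406, 186.51979064941406), (23.98040008544922, 13.034987449645996), 5.710592269897461) ctr [0.5813 0.085  0.052 ] edges 0.0321 0.0584 ang [ -5.3 -96.4]
area [     0     64    512    320 119063]
plate ((255.5, 223.5), (319.0, 511.0), 90.0) ctr [ 0.5141 -0.0035  0.044 ] edges 1.312 0.784 ang [-90.4 173.8]
area [ 367  197   69   75 3856]
tray ((400.96051025390625, 233.791259765625), (70.05459594726562, 57.148406982421875), 79.28687286376953) ctr [ 0.4653 -0.3591  0.015 ] edges 0.1455 0.1724 ang [ -79.9 -173.6]
cuptop [ 0.5486 -0.0763  0.09  ]
endL [0.6722 0.1617 0.03  ]
railTL [0.6552 0.1558 0.022 ]
railTR [ 0.5733 -0.1775  0.022 ]
railBL [0.5587 0.1845 0.022 ]
railBR [ 0.4803 -0.1607  0.022 ]
[[ 0.534 -0.281  0.034]
 [ 0.549 -0.406  0.034]
 [ 0.397 -0.427  0.034]
 [ 0.378 -0.303  0.034]] [ 0.46441888 -0.35415375  0.034     ]
```

View pics/crop.png

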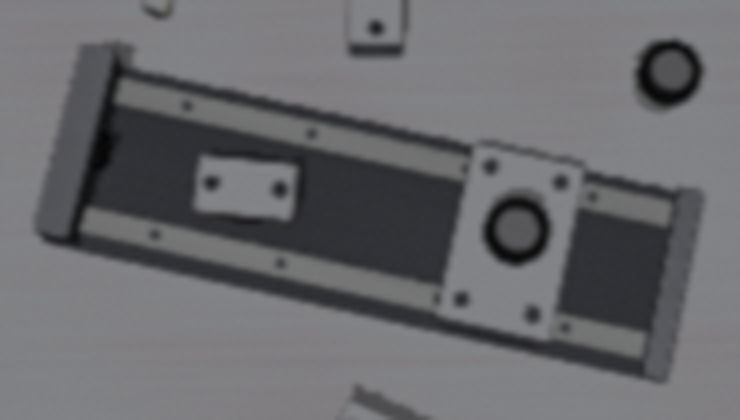

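The crop confirms it: a grey block with two screws lies between the rails, the cup stands on the carriage plate, and the bumper is on the left stop. The block edges measure 32 x 58 mm against 34 x 60 given, and the rails yaw about -13° and the block about -6°. I'll grip the block along its 60 mm length, with the fingers inside the rails.

step_arm(targets=[{"travel": [0.68,-0.858,0],"angular": [0,0,0.22],"gripper": 1},{"travel": [0.68,-0.858,0],"angular": [0,0,0.22],"gripper": 1},{"travel": [0.68,-0.858,0],"angular": [0,0,0.22],"gripper": 1},{"travel": [0.68,-0.858,0],"angular": [0,0,0.22],"gripper": 1},{"travel": [0.68,-0.858,0],"angular": [0,0,0.22],"gripper": 1},{"travel": [0.68,-0.858,0],"angular": [0,0,0.22],"gripper": 1},{"travel": [0.68,-0.858,0],"angular": [0,0,0.22],"gripper": 1},{"travel": [0.68,-0.858,0],"angular": [0,0,0.22],"gripper": 1},{"travel": [0.68,-0.858,0],"angular": [0,0,0.22],"gripper": 1},{"travel": [0.68,-0.858,0],"angular": [0,0,0.22],"gripper": 1}], squeeze=50)

```text
t: 1.1
tool_pos: [0.4845, 0.2072, 0.231]
tool_rot: [-0.171, -3.137, -0.0]
contact_force: [0.5, 0.4, -0.3]
opening: 0.0852
grip_force: 0.0
```

step_arm(targets=[{"travel": [0.161,-0.204,-0.1],"angular": [0,0,0],"gripper": 1},{"travel": [0.161,-0.204,-0.1],"angular": [0,0,0],"gripper": 1},{"travel": [0.161,-0.204,-0.1],"angular": [0,0,0],"gripper": 1},{"travel": [0.161,-0.204,-0.1],"angular": [0,0,0],"gripper": 1},{"travel": [0.161,-0.204,-0.1],"angular": [0,0,0],"gripper": 1},{"travel": [0.161,-0.204,-0.1],"angular": [0,0,0],"gripper": 1}])

```text
t: 1.7
tool_pos: [0.58, 0.0872, 0.1712]
tool_rot: [-0.171, -3.136, -0.001]
contact_force: [-0.0, -0.4, 1.0]
opening: 0.0855
grip_force: 0.0
```

Run:
```python
from h import *
import pickle
c=ctrl.get_image("wrist");save(c,"w1.png",None,1.5)
pickle.dump(c,open("w1.pkl","wb"))
o=ctrl.get_obs();print(o["t"],o["tool_pos"],o["tool_rot"])
print(proj(c,[.581,.085,.052])*1.5)
s=pickle.load(open("c.pkl","rb"))["side"]
print(proj(s,[.581,.085,.052])*1.5,proj(s,[.549,-.077,.09])*1.5,proj(s,[.465,-.357,.004])*1.5)
```

```text
1.75 [0.58007489 0.08776712 0.17177476] [1.69537989e-01 3.13683229e+00 8.64762545e-04]
[382.52504681 278.57663474]
[366.64492405 338.40042607] [396.04430887 252.81129953] [445.03760473 204.04287647]
```

View pics/w1.png

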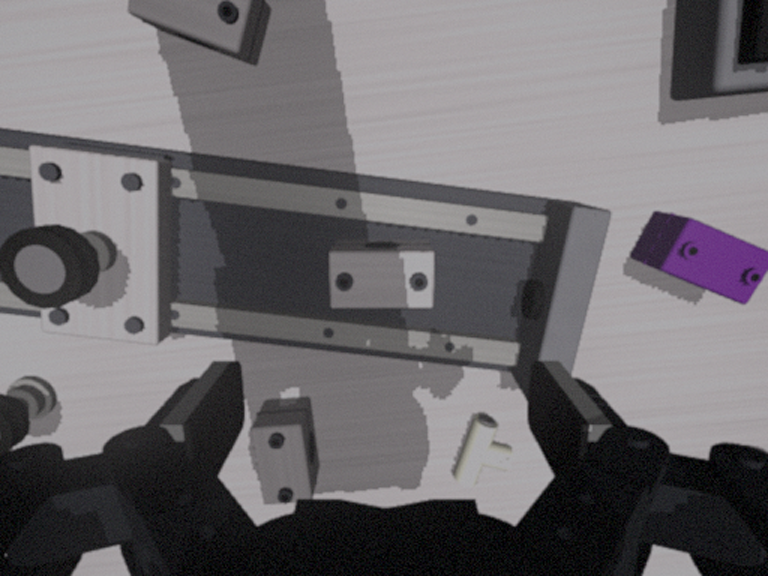

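The wrist view has the block's centre at (382,279), as predicted from the top view (382.5, 278.6). It is aligned with the fingers, and the side projections agree. I go down and grip.

step_arm(targets=[{"travel": [0.0,-0.001,-0.06],"angular": [0,0,0],"gripper": 1},{"travel": [0.0,-0.001,-0.11],"angular": [0,0,0],"gripper": 1},{"travel": [0.0,-0.001,-0.16],"angular": [0,0,0],"gripper": 1},{"travel": [0.0,-0.001,-0.2],"angular": [0,0,0],"gripper": 1},{"travel": [0.0,-0.001,-0.23],"angular": [0,0,0],"gripper": 1},{"travel": [0.0,-0.001,-0.253],"angular": [0,0,0],"gripper": 1},{"travel": [0.0,-0.001,-0.253],"angular": [0,0,0],"gripper": 1},{"travel": [0.0,-0.001,-0.253],"angular": [0,0,0],"gripper": 0.5},{"travel": [0.0,-0.001,-0.253],"angular": [0,0,0],"gripper": 0.5},{"travel": [0.0,-0.001,-0.253],"angular": [0,0,0],"gripper": 0.5}], squeeze=50)

```text
t: 2.75
tool_pos: [0.5821, 0.0863, 0.0216]
tool_rot: [0.171, 3.133, 0.001]
contact_force: [0.6, 1.3, 2.5]
opening: 0.0594
grip_force: 55.9
```

step_arm(targets=[{"travel": [0,0,0],"angular": [0,0,0],"gripper": 0.3},{"travel": [0,0,0],"angular": [0,0,0],"gripper": 0.3},{"travel": [0,0,0],"angular": [0,0,0],"gripper": 0.3}])

```text
t: 3.05
tool_pos: [0.5821, 0.0863, 0.0216]
tool_rot: [0.171, 3.134, 0.001]
contact_force: [-0.4, 0.5, 6.7]
opening: 0.0588
grip_force: 56.5
```

step_arm(targets=[{"travel": [0,0,0.04],"angular": [0,0,0],"gripper": 0.3},{"travel": [0,0,0.1],"angular": [0,0,0],"gripper": 0.3},{"travel": [0,0,0.17],"angular": [0,0,0],"gripper": 0.3},{"travel": [0,0,0.233],"angular": [0,0,0],"gripper": 0.3},{"travel": [0,0,0.233],"angular": [0,0,0],"gripper": 0.3}])

```text
t: 3.55
tool_pos: [0.5843, 0.0862, 0.1666]
tool_rot: [0.171, 3.125, 0.002]
contact_force: [1.0, -0.4, -1.6]
opening: 0.0591
grip_force: 55.8
```

step_arm(targets=[{"travel": [-0.02,-0.07,0],"angular": [0,0,-0.1],"gripper": 0.3},{"travel": [-0.04,-0.14,0],"angular": [0,0,-0.2],"gripper": 0.3},{"travel": [-0.06,-0.21,0],"angular": [0,0,-0.3],"gripper": 0.3},{"travel": [-0.08,-0.28,0],"angular": [0,0,-0.4],"gripper": 0.3},{"travel": [-0.1,-0.35,0],"angular": [0,0,-0.5],"gripper": 0.3},{"travel": [-0.12,-0.42,0],"angular": [0,0,-0.6],"gripper": 0.3},{"travel": [-0.14,-0.49,0],"angular": [0,0,-0.7],"gripper": 0.3},{"travel": [-0.16,-0.56,0],"angular": [0,0,-0.8],"gripper": 0.3},{"travel": [-0.18,-0.63,0],"angular": [0,0,-0.9],"gripper": 0.3},{"travel": [-0.18,-0.63,0],"angular": [0,0,-0.9],"gripper": 0.3}])

```text
t: 4.55
tool_pos: [0.4702, -0.2957, 0.1578]
tool_rot: [-1.255, -2.878, 0.002]
contact_force: [-0.3, 0.7, 0.0]
opening: 0.0587
grip_force: 55.8
```

step_arm(targets=[{"travel": [-0.005,-0.05,0],"angular": [0,0,-0.15],"gripper": 0.3},{"travel": [-0.01,-0.1,0],"angular": [0,0,-0.3],"gripper": 0.3},{"travel": [-0.01,-0.1,0],"angular": [0,0,-0.45],"gripper": 0.3},{"travel": [-0.01,-0.1,0],"angular": [0,0,-0.6],"gripper": 0.3},{"travel": [-0.01,-0.1,0],"angular": [0,0,-0.75],"gripper": 0.3},{"travel": [-0.01,-0.1,0],"angular": [0,0,-0.79],"gripper": 0.3},{"travel": [-0.01,-0.1,0],"angular": [0,0,-0.79],"gripper": 0.3}])

```text
t: 5.25
tool_pos: [0.4661, -0.3506, 0.1577]
tool_rot: [-2.064, -2.365, -0.001]
contact_force: [0.2, 0.5, -2.3]
opening: 0.0594
grip_force: 55.7
```

Run:
```python
from h import *
c=ctrl.get_image("wrist");save(c,"w2.png",None,1.5)
o=ctrl.get_obs();print(o["t"],o["tool_pos"],o["tool_rot"],o["q"])
print(proj(c,[.465,-.357,.004])*1.5)
```

```text
5.3 [ 0.4661197  -0.35078232  0.15793674] [-2.06387710e+00 -2.36551856e+00 -5.45096628e-04] [-7.72781338e-01  1.20111125e-02  1.77955427e+00  2.25758685e-04
  1.35232569e+00 -9.08820387e-01]
[381.62389481 272.98832529]
```

View pics/w2.png

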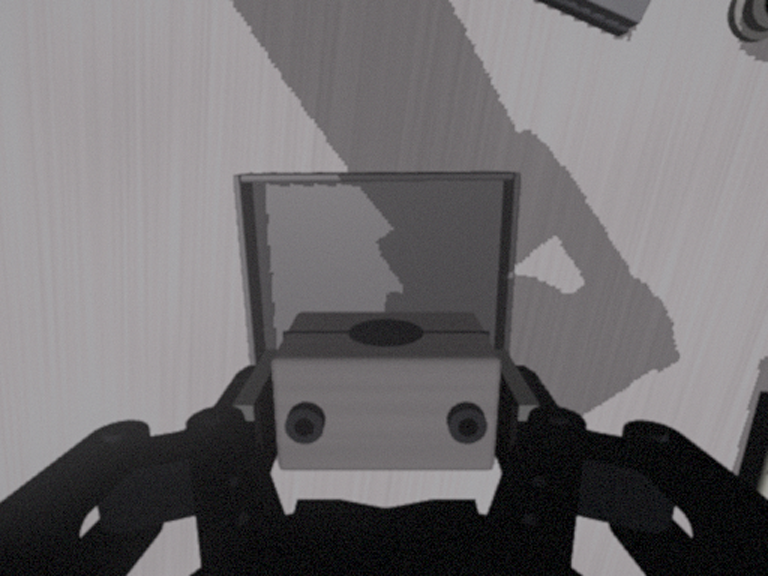

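The wrist view shows the held block level and square with the tray. The tray's far wall is at row 175, columns 237–517, centred on the block within a few mm. I lower it.

step_arm(targets=[{"travel": [0,-0.01,-0.06],"angular": [0,0,0],"gripper": 0.3},{"travel": [0,-0.01,-0.12],"angular": [0,0,0],"gripper": 0.3},{"travel": [0,-0.01,-0.16],"angular": [0,0,0],"gripper": 0.3},{"travel": [0,-0.01,-0.195],"angular": [0,0,0],"gripper": 0.3},{"travel": [0,-0.01,-0.215],"angular": [0,0,0],"gripper": 0.3},{"travel": [0,-0.01,-0.225],"angular": [0,0,0],"gripper": 0.3},{"travel": [0,-0.01,-0.23],"angular": [0,0,0],"gripper": 0.3},{"travel": [0,-0.01,-0.235],"angular": [0,0,0],"gripper": 0.3},{"travel": [0,-0.01,-0.235],"angular": [0,0,0],"gripper": 0.3}])

```text
t: 6.2
tool_pos: [0.4669, -0.3582, 0.019]
tool_rot: [2.066, 2.365, -0.0]
contact_force: [-0.6, -0.3, -1.9]
opening: 0.0594
grip_force: 55.8
```

step_arm(targets=[{"travel": [0,0,-0.004],"angular": [0,0,0],"gripper": 0.3},{"travel": [0,0,-0.008],"angular": [0,0,0],"gripper": 0.3},{"travel": [0,0,-0.008],"angular": [0,0,0],"gripper": 0.3}])

```text
t: 6.5
tool_pos: [0.4666, -0.358, 0.0137]
tool_rot: [2.067, 2.365, -0.0]
contact_force: [-0.2, -0.0, -1.5]
opening: 0.0593
grip_force: 55.8
```

step_arm(targets=[{"travel": [0,0,0],"angular": [0,0,0],"gripper": 0.95},{"travel": [0,0,0],"angular": [0,0,0],"gripper": 0.95},{"travel": [0,0,0],"angular": [0,0,0],"gripper": 0.95},{"travel": [0,0,0.02],"angular": [0,0,0],"gripper": 0.95},{"travel": [0,0,0.06],"angular": [0,0,0],"gripper": 0.95},{"travel": [0,0,0.13],"angular": [0,0,0],"gripper": 1},{"travel": [0,0,0.2],"angular": [0,0,0],"gripper": 1},{"travel": [0,0,0.25],"angular": [0,0,0],"gripper": 1},{"travel": [0,0,0.25],"angular": [0,0,0],"gripper": 1}])

```text
t: 7.4
tool_pos: [0.4692, -0.3605, 0.1715]
tool_rot: [2.059, 2.356, -0.001]
contact_force: [0.2, 0.0, 1.2]
opening: 0.0857
grip_force: 0.0
```

Run:
```python
from h import *
c=ctrl.get_image("top")
save(c,"t2.png",(200,130,500,300),2.5)
g=c["img"].astype(int).mean(2)
# cup top disc centre: dark ring around it
box=g[180:215,270:308]; 
m=(box<45).astype(np.uint8)
print([(cv2.contourArea(k),(np.array(cv2.minEnclosingCircle(k)[0])+[270,180]).round(1),cv2.minEnclosingCircle(k)[1]) for k in cv2.findContours(m,0,2)[0] if cv2.contourArea(k)>20])
o=ctrl.get_obs();print(o["t"],o["tool_pos"],o["tool_rot"],o["contact_force"])
```

```text
[(164.5, array([288.9, 197.2]), 7.840991497039795)]
7.45 [ 0.46800263 -0.35935652  0.16810944] [ 2.06217973e+00  2.36006083e+00 -7.30530189e-04] [ 0.16353393 -1.0327683  -0.69966286]
```

View pics/t2.png

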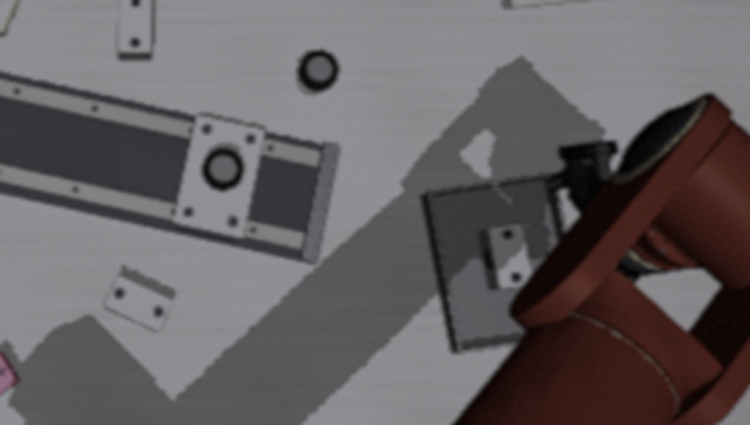

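The block lies upright on the tray floor, at about (508,257) in the crop. The cup is still on the carriage at (223,168), or (0.548, -0.077). I go above the cup, turned so the fingers close across the rails.

step_arm(targets=[{"travel": [0.018,0.06,0],"angular": [0,0,-0.06],"gripper": 1},{"travel": [0.036,0.12,0],"angular": [0,0,-0.12],"gripper": 1},{"travel": [0.054,0.18,0],"angular": [0,0,-0.18],"gripper": 1},{"travel": [0.072,0.25,0],"angular": [0,0,-0.25],"gripper": 1},{"travel": [0.09,0.32,0],"angular": [0,0,-0.32],"gripper": 1},{"travel": [0.11,0.39,0],"angular": [0,0,-0.39],"gripper": 1},{"travel": [0.134,0.468,0],"angular": [0,0,-0.467],"gripper": 1},{"travel": [0.134,0.468,0],"angular": [0,0,-0.467],"gripper": 1},{"travel": [0.134,0.468,0],"angular": [0,0,-0.467],"gripper": 1}])

```text
t: 8.35
tool_pos: [0.5461, -0.0759, 0.1622]
tool_rot: [-2.46, -1.952, 0.003]
contact_force: [0.3, -0.1, -0.1]
opening: 0.0854
grip_force: 0.0
```

Run:
```python
from h import *
c=ctrl.get_image("wrist");save(c,"w3.png",None,1.5)
o=ctrl.get_obs();print(o["t"],o["tool_pos"],o["tool_rot"],o["q"])
print(proj(c,[.5475,-.077,.09])*1.5)
```

```text
8.4 [ 0.54609126 -0.07700662  0.16238769] [-2.46187024 -1.94945508  0.00255688] [-2.74770268e-01 -6.84955401e-02  1.85063782e+00 -5.45909599e-04
  1.36149058e+00 -4.33747868e-02]
[387.37794638 303.31006352]
```

View pics/w3.png

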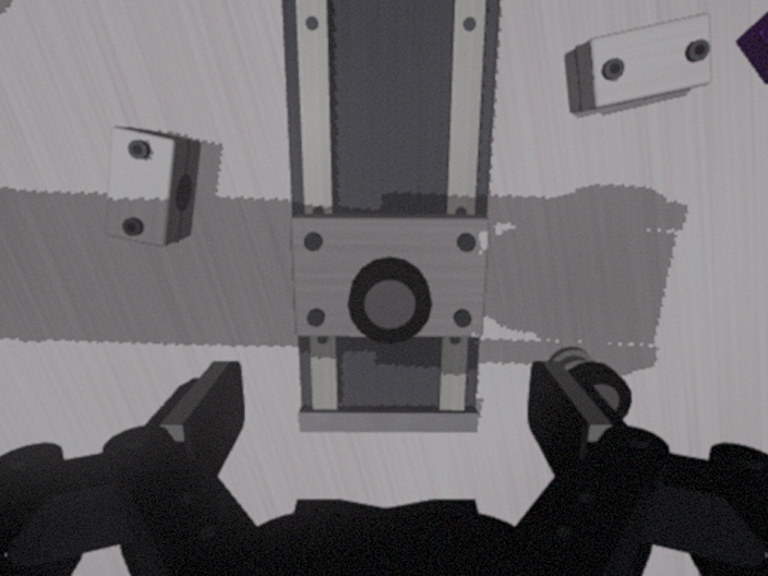

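The wrist view has the cup at (390,300) against a predicted (387,303), between the fingers, with the rails straight in the view. I go down and grip.

step_arm(targets=[{"travel": [0.002,0,-0.06],"angular": [0,0,0],"gripper": 1},{"travel": [0.003,0,-0.1],"angular": [0,0,0],"gripper": 1},{"travel": [0.003,0,-0.14],"angular": [0,0,0],"gripper": 1},{"travel": [0.003,0,-0.165],"angular": [0,0,0],"gripper": 1},{"travel": [0.003,0,-0.177],"angular": [0,0,0],"gripper": 1},{"travel": [0.003,0,-0.177],"angular": [0,0,0],"gripper": 1},{"travel": [0.003,0,-0.177],"angular": [0,0,0],"gripper": 0.3},{"travel": [0.003,0,-0.177],"angular": [0,0,0],"gripper": 0.3},{"travel": [0.003,0,-0.177],"angular": [0,0,0],"gripper": 0.3},{"travel": [0.003,0,-0.177],"angular": [0,0,0],"gripper": 0.3}], squeeze=40)

```text
t: 9.4
tool_pos: [0.5476, -0.0768, 0.0588]
tool_rot: [-2.461, -1.948, 0.004]
contact_force: [-8.3, 1.3, 9.7]
opening: 0.0382
grip_force: 39.1
```

step_arm(targets=[{"travel": [0,0,0],"angular": [0,0,0],"gripper": 0.3},{"travel": [0,0,0],"angular": [0,0,0],"gripper": 0.3},{"travel": [0,0,0],"angular": [0,0,0],"gripper": 0.3}])

```text
t: 9.7
tool_pos: [0.5476, -0.0768, 0.0588]
tool_rot: [-2.461, -1.948, 0.004]
contact_force: [-8.0, 1.3, 9.7]
opening: 0.0387
grip_force: 39.0
```

step_arm(targets=[{"travel": [0.004,0.016,0],"angular": [0,0,0],"gripper": 0.3},{"travel": [0.0115,0.0487,0],"angular": [0,0,0],"gripper": 0.3},{"travel": [0.019,0.081,0],"angular": [0,0,0],"gripper": 0.3},{"travel": [0.0268,0.1136,0],"angular": [0,0,0],"gripper": 0.3},{"travel": [0.0344,0.146,0],"angular": [0,0,0],"gripper": 0.3},{"travel": [0.0421,0.1785,0],"angular": [0,0,0],"gripper": 0.3},{"travel": [0.0497,0.211,0],"angular": [0,0,0],"gripper": 0.3},{"travel": [0.0573,0.243,0],"angular": [0,0,0],"gripper": 0.3},{"travel": [0.065,0.276,0],"angular": [0,0,0],"gripper": 0.3},{"travel": [0.065,0.276,0],"angular": [0,0,0],"gripper": 0.3}])

```text
t: 10.7
tool_pos: [0.5876, 0.0914, 0.0588]
tool_rot: [-2.46, -1.95, -0.001]
contact_force: [-5.1, 3.5, 6.2]
opening: 0.0384
grip_force: 40.8
```

Travelled 0.173 m, with low force. I continue in small steps to the stop.

step_arm(targets=[{"travel": [0.002,0.0081,0],"angular": [0,0,0],"gripper": 0.3},{"travel": [0.0038,0.0162,0],"angular": [0,0,0],"gripper": 0.3},{"travel": [0.0057,0.0243,0],"angular": [0,0,0],"gripper": 0.3},{"travel": [0.0076,0.0324,0],"angular": [0,0,0],"gripper": 0.3},{"travel": [0.0076,0.0324,0],"angular": [0,0,0],"gripper": 0.3}])

```text
t: 11.2
tool_pos: [0.5918, 0.109, 0.0588]
tool_rot: [-2.462, -1.949, 0.001]
contact_force: [-5.1, 2.6, 5.9]
opening: 0.0384
grip_force: 40.8
```

step_arm(targets=[{"travel": [0.002,0.0081,0],"angular": [0,0,0],"gripper": 0.3},{"travel": [0.0038,0.0162,0],"angular": [0,0,0],"gripper": 0.3},{"travel": [0.0038,0.0162,0],"angular": [0,0,0],"gripper": 0.3}])

```text
t: 11.5
tool_pos: [0.594, 0.1187, 0.0588]
tool_rot: [-2.462, -1.949, 0.001]
contact_force: [-5.3, 2.1, 5.6]
opening: 0.0384
grip_force: 40.8
```

step_arm(targets=[{"travel": [0.0015,0.0065,0],"angular": [0,0,0],"gripper": 0.3},{"travel": [0.003,0.013,0],"angular": [0,0,0],"gripper": 0.3},{"travel": [0.003,0.013,0],"angular": [0,0,0],"gripper": 0.3}])

```text
t: 11.8
tool_pos: [0.5959, 0.1263, 0.0588]
tool_rot: [-2.462, -1.949, 0.001]
contact_force: [-4.8, 0.7, 6.2]
opening: 0.0383
grip_force: 40.8
```

step_arm(targets=[{"travel": [0.0015,0.0065,0],"angular": [0,0,0],"gripper": 0.3},{"travel": [0.003,0.013,0],"angular": [0,0,0],"gripper": 0.3},{"travel": [0.003,0.013,0],"angular": [0,0,0],"gripper": 0.3}])

```text
t: 12.1
tool_pos: [0.5977, 0.1341, 0.0588]
tool_rot: [-2.462, -1.949, 0.001]
contact_force: [-4.8, 1.2, 5.7]
opening: 0.0385
grip_force: 40.8
```

step_arm(targets=[{"travel": [0.0015,0.0065,0],"angular": [0,0,0],"gripper": 0.3},{"travel": [0.003,0.013,0],"angular": [0,0,0],"gripper": 0.3},{"travel": [0.003,0.013,0],"angular": [0,0,0],"gripper": 0.3}])

```text
t: 12.4
tool_pos: [0.5985, 0.1377, 0.0588]
tool_rot: [2.46, 1.948, -0.014]
contact_force: [-9.3, -13.6, 10.2]
opening: 0.0381
grip_force: 41.1
```

The force jumps to about 14 N and the motion stops, so the carriage is at the end stop. I push a little more to check.

step_arm(targets=[{"travel": [0.001,0.004,0],"angular": [0,0,0],"gripper": 0.3},{"travel": [0.001,0.004,0],"angular": [0,0,0],"gripper": 0.3}])

```text
t: 12.6
tool_pos: [0.5985, 0.1377, 0.0587]
tool_rot: [2.459, 1.947, -0.021]
contact_force: [-13.1, -20.6, 13.9]
opening: 0.0389
grip_force: 41.3
```

It is firmly against the stop. I ease the command back part way, still pressing home, then open and rise.

step_arm(targets=[{"travel": [-0.0015,-0.0065,0],"angular": [0,0,0],"gripper": 0.3},{"travel": [-0.0015,-0.0065,0],"angular": [0,0,0],"gripper": 1},{"travel": [-0.0015,-0.0065,0],"angular": [0,0,0],"gripper": 1},{"travel": [-0.0015,-0.0065,0],"angular": [0,0,0],"gripper": 1},{"travel": [-0.0015,-0.0065,0],"angular": [0,0,0],"gripper": 1},{"travel": [-0.0015,-0.0065,0.03],"angular": [0,0,0],"gripper": 1},{"travel": [-0.0015,-0.0065,0.08],"angular": [0,0,0],"gripper": 1},{"travel": [-0.0015,-0.0065,0.15],"angular": [0,0,0],"gripper": 1},{"travel": [-0.0015,-0.0065,0.22],"angular": [0,0,0],"gripper": 1},{"travel": [-0.0015,-0.0065,0.22],"angular": [0,0,0],"gripper": 1}])

```text
t: 13.6
tool_pos: [0.6038, 0.1404, 0.1979]
tool_rot: [2.457, 1.945, 0.019]
contact_force: [0.5, -0.1, 0.6]
opening: 0.0853
grip_force: 0.0
```

Run:
```python
from h import *
a=ctrl.get_image("side");b=ctrl.get_image("wrist")
im=np.hstack([cv2.resize(x["img"][:,:,::-1],(400,300)) for x in(a,b)])
cv2.imwrite("pics/f.png",im)
o=ctrl.get_obs();print(o["t"],o["tool_pos"],o["contact_force"],o["opening"])
```

```text
13.7 [0.60048712 0.13997032 0.19107125] [-0.67386408  0.82388438 -0.94942706] 0.08555263351117501
```

View pics/f.png

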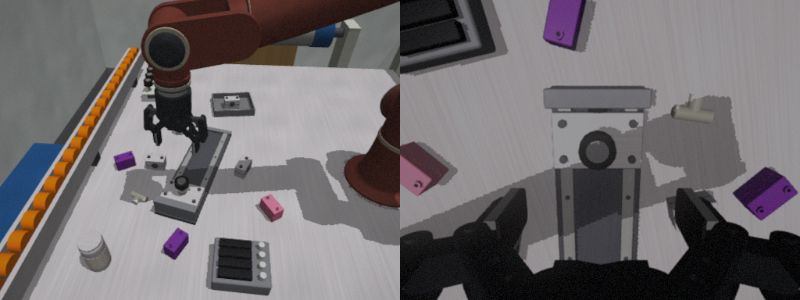

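The pictures show the block lying in the tray at (232,101) in the side view, and the carriage against the end stop at (597,110) in the wrist view. The gripper is clear of everything.

```bash
python3 -c "
from station import ctrl
print(ctrl.finish_job())"
```

```text
the job is handed in; nothing more can be done
None
```

The clamp block is in the open grey tray, the carriage is fully home against its end stop, and the job was handed in at about 13.7 s with the gripper clear of everything.

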